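Sweep the bushings off the press plate into the green tray

TASK

Clear the press plate: with the fingertips, sweep the three brass bushings along the plate and over its end into the green tray, and leave them lying there. Only push them, gently: do not pinch or lift them. Leave the two standing gauges and everything else where they are.

Things in the scene. Friction and masses are not known exactly. Their poses are not given: they have to be found in the camera images.
- plate: Press plate, fixed: 270 mm along its x, 300 mm along its y, flat aluminium top 40 mm above the table. Origin: centre of its underside. x points away from the robot (within 0.25 rad). Both ends (y = -150 and 150 mm) are open and lead to the trays. The bushings start at x -98 to 12 mm, y -82 to 82 mm, in three lanes along y about 47 mm apart.
- plate_strip (a point): Middle of the top of the dark guide strip along the plate's edge on the robot's side: plate x -135 to -127 mm, full length of the plate, 10 mm above the plate's top. Fixed to the plate.
- plate_fixture (a point): Middle of the top of the clamping fixture along the plate's far edge: plate x 85 to 131 mm, y -100 to 100 mm, up to 47 mm above the plate's top. Fixed to the plate.
- green_tray: Green plastic tray, fixed, 250 mm (its x) by 120 mm (its y), 34 mm high, walls 4 mm, floor 4 mm thick. Origin: centre of its underside, at table height. It stands at one end of the press plate (+y or -y, varies), parallel to it, rim 6 mm below the plate's top, gap 2 mm. The bushings belong here.
- red_tray: Red plastic tray, fixed, 250 mm (its x) by 120 mm (its y), 34 mm high, walls 4 mm, floor 4 mm thick. Origin: centre of its underside, at table height. It stands at one end of the press plate (+y or -y, varies), parallel to it, rim 6 mm below the plate's top, gap 2 mm. Scrap tray, to stay empty.
- bushing_a_mid (a point): Loose brass bushing, a short tube 26 mm in diameter, 16 mm tall, 12 mm bore, about 50 g, standing on its flat end on the plate at the start. This point is its centre, half-way up (8 mm above its foot).
- bushing_b_mid (a point): Loose brass bushing, a short tube 26 mm in diameter, 16 mm tall, 12 mm bore, about 50 g, standing on its flat end on the plate at the start. This point is its centre, half-way up (8 mm above its foot).
- bushing_c_mid (a point): Loose brass bushing, a short tube 26 mm in diameter, 16 mm tall, 12 mm bore, about 50 g, standing on its flat end on the plate at the start. This point is its centre, half-way up (8 mm above its foot).
- bushing_a: The same bushing's body; origin at the centre of its underside. 
- bushing_b: The same bushing's body; origin at the centre of its underside. 
- bushing_c: The same bushing's body; origin at the centre of its underside. 
- pin_gauge: Loose all-steel plug gauge, 22 mm in diameter, 40 mm tall, standing on the plate near x = 62 mm, between the bushings' lanes and the clamping fixture. Origin: centre of its underside. Must stay.
- blue_gauge: Loose gauge with a blue upper half, 22 mm in diameter, 40 mm tall, standing on the plate near x = 62 mm like the other gauge. Origin: centre of its underside. Must stay.
- oil_bottle: Yellow oil bottle, 56 mm in diameter, 130 mm tall, standing on the table left of the plate. Origin: centre of its underside. Must stay.
- grease_can: Blue can, 66 mm in diameter, 85 mm tall, standing on the table left of the plate. Origin: centre of its underside. Must stay.
- screwdriver: Screwdriver with an orange handle lying on the table right of the plate. Must stay.

How it is judged:
By the outcome, as a careful person would: the job done as asked, in the order asked, and still so for the second after the job is handed in, with the robot touching nothing.
It also fails if it takes over 61 s, if anything falls off the work surface, if the arm or the gripper's body presses on something with over 40 N, if the wrist force passes 120 N, or if a joint passes its speed limit or range.

ROBOT

A 6-joint arm with a two-finger parallel gripper is mounted at the origin on the work surface. World frame = base frame: x ahead of the robot, y to its left, z up, the work surface at z = 0. Lengths are in m, angles in rad, forces in N, time in s.
With the tool pointing down it reaches from about 0.375 to 0.825 m from the base axis. Payload 5.5 kg.
Tool frame: the origin (TCP) lies midway between the tips of the shut fingers; the grasp point (between the pads) lies 19 mm behind it (env.tcp_to_grasp is the distance from the TCP to the grasp point, in m); z points along the fingers, y is the direction in which the jaws open and shut (so a half turn about z gives the same grasp; the last joint's range is limited). The gripper opens to 85 mm and grips with 20 to 120 N. Pads are 22 mm wide; open, the fingers measure 114 mm over their backs; the gripper's body (76 mm by 85 mm) begins 54 mm behind the grasp point. The pads swing forward as they close: fully open they stand 13 mm farther back than shut.
Start: joints at [-1.272, 0.314, -0.047, 1.21, 0, 1.571], TCP at [0.177, -0.573, 0.231] pointing down, gripper open.
Joint ranges: [-2.67, 2.67], [-0.69, 1.73], [-1.03, 1.25], [-2.08, 2.16], [-1.42, 1.45], [-3.14, 3.14]. Speed limits (rad/s): [2.39, 2.39, 3.01, 3.14, 3.14, 3.14].

INTERFACE

Orientations are given as a unit quaternion [x, y, z, w].
In Python, from rig import env gives the robot as it stands. The module is installed in compiled form; this text tells all that it offers.
- The arm moves only by the tool drive_tool, never from a script. Its argument "rows" is a list of rows, each an object with "offset": the shift along the tool's x, y, z in m, a list of three; "twist": the turn about the tool's z in rad. In form: [{"offset": [tx, ty, tz], "twist": twist}, ...]. A call has 1 to 8 rows; each row shifts and turns the commanded pose from where the row before left it, along the tool's axes as they then stand; what a row does not reach is not made up. A row lasts 1/10 s, in which the tool goes at most 50 mm and 8.59 degrees, less where a joint would pass 70% of its speed; a pose out of reach is approached as far as the arm can. A call is refused whole if a number of a shift passes 0.05 or a number of a turn 0.15, either way. A call with a gripper value outside its range is refused whole. "fingers" is the finger opening in m, from 0 to 0.0854, set as the call begins (left out, the last holds). The fingers move at their own pace and stop on an object; "force" is the grip in N (left out, the last holds). Time passes only in rows, so rows that do not move let the fingers close. It gives the time, the measured TCP pose, the force and the opening at its end, in the units of the state.
- env.state(): the state, without advancing time (a new reading comes with each control period).
- env.camera(name): name is "scene" or "top" or "wrist"; returns the picture (384x512x3 uint8, red, green, blue); there is no depth.
- env.calibration(name): a dict with "fx", "fy", "cx", "cy" (pixels), "R" (3x3) and "t" (3): a world point X has camera coordinates R X + t. Camera axes: x right, y down, z forward; pixel columns grow to the right and rows downward; lengths in m; the calibration is good to about 2 mm. A picture is of the moment at which its call begins: read the wrist's pose just before it. calibration takes no time and is no camera call; for the wrist camera it gives the pose at the moment of the call.
- env.finish_job(): hands the job in, once; it reports no verdict.
The state is a dict: "clock": time; "q": joint angles; "joint_velocities": joint speeds; "effort": joint torques, N m; "position": TCP position; "orientation": TCP orientation; "wrist_force": force on the tool from outside, world axes, zero at the start; "torque": the same for the moment, N m; "width": finger opening in m.
Only numpy, scipy, OpenCV 4.12 (cv2) and the standard library are available. Lean on these libraries where they do the work, as an engineer would, in place of code of your own. Each camera call takes 0.05 s, during which the arm holds its last target.

## Working session

There is one attempt and no reset: what is moved stays moved. The work goes in short steps, Python scripts to look and compute and a tool call to move; the robot and the scene stay as the last step left them, time stands still between calls to the robot, and variables do not carry over. Pictures are saved under pics/ and viewed, and the job is handed in when it is done.

Besides the shell and the picture viewer there is one more tool, called after "Emit:" as name(argument=value, ...) on one line, values as JSON. drive_tool: Moves the arm, as the interface text tells. Its arguments: {"type":"object","properties":{"rows":{"type":"array","items":{"type":"object","properties":{"offset":{"type":"array","items":{"type":"number"}},"twist":{"type":"number"}}}},"fingers":{"type":"number"},"force":{"type":"number"}},"required":["rows"]}

```bash
mkdir -p pics; python3 - <<'E'
from rig import env
import cv2
s=env.state();print(s)
for n in("scene","top"):
    im=env.camera(n);cv2.imwrite(f"pics/{n}0.png",im[:,:,::-1]);c=env.calibration(n);print(n,c)
E
```

```text
{'clock': 0.0, 'q': array([-1.27197440e+00,  3.14236632e-01, -4.81111635e-02,  1.21019149e+00,
        2.80283417e-05,  1.57082630e+00]), 'joint_velocities': array([-0.00054674,  0.00195518,  0.00058673, -0.00011885,  0.00096397,
        0.00044565]), 'effort': array([ 2.09174023e-04, -5.39587605e+01,  3.39751482e+01,  1.90110627e-02,
       -2.67664154e-04, -1.31244451e-05]), 'position': array([ 0.17647079, -0.57284019,  0.23041414]), 'orientation': array([ 9.88860788e-01,  1.48840796e-01, -1.15879183e-04, -8.63851930e-04]), 'wrist_force': array([ 8.02601079e-01,  5.43166128e-01, -1.29773724e-04]), 'torque': array([ 0.0197589 , -0.00970939, -0.02747795]), 'width': 0.0857268324345196}
scene {'fx': 385.2654511926107, 'fy': 385.2654511926107, 'cx': 249.40343632659324, 'cy': 199.15645553279197, 'R': array([[ 0.2129526 ,  0.97704557,  0.00575718],
       [ 0.55387496, -0.11586186, -0.82449898],
       [-0.80490603,  0.17876796, -0.56583416]]), 't': array([-0.10345267, -0.26850475,  1.5781474 ])}
top {'fx': 424.70478672694895, 'fy': 424.70478672694895, 'cx': 256.37615344107485, 'cy': 197.9619852520752, 'R': array([[ 0.00951089, -0.99975469, -0.02000268],
       [-0.99760617, -0.00811646, -0.06867355],
       [ 0.06849435,  0.02060795, -0.99743864]]), 't': array([0.00849892, 0.58263212, 1.19981128])}
```

View pics/top0.png

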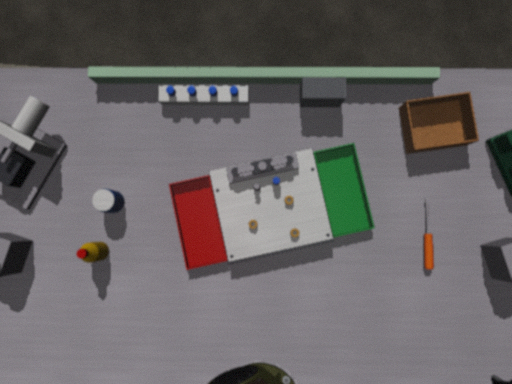

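View pics/scene0.png

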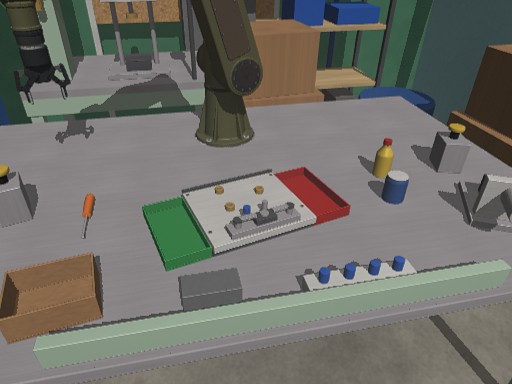

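Top view: green tray at right (-y end); bushings near (253,225), (289,200), (295,233); steel gauge (257,190), blue gauge (277,181). Now measuring.

```bash
cat > h.py <<'E'
import numpy as np,cv2
def cast(c,uv,z):
    d=c['R'].T@np.array([(uv[0]-c['cx'])/c['fx'],(uv[1]-c['cy'])/c['fy'],1]);o=-c['R'].T@c['t']
    return o+d*(z-o[2])/d[2]
E
python3 - <<'E'
from rig import env
from h import *
c=env.calibration('top');im=cv2.imread('pics/top0.png').astype(int)
B,G,R=[im[:,:,i] for i in range(3)]
def quad(m,z,n):
    ct=max(cv2.findContours(m.astype('uint8'),0,2)[0],key=cv2.contourArea)
    r=cv2.minAreaRect(ct);print(n,r)
    bx=cv2.boxPoints(r);P=np.array([cast(c,p,z)[:2] for p in bx]);print(P.round(4).tolist(),P.mean(0).round(4))
    return P.mean(0)
roi=np.zeros(R.shape,bool);roi[130:285,150:385]=1
g=quad((G>R+30)&(G>B+30)&roi,.034,'green');r=quad((R>G+50)&(R>B+50)&roi,.034,'red')
d=r-g;print('ctr',(r+g)/2,np.linalg.norm(d),'yaw',np.arctan2(-d[0],d[1]))
hs=cv2.cvtColor(im.astype('uint8'),cv2.COLOR_BGR2HSV)
m=((R-B>40)&(G-B>15)&roi&(R>G)&(R<G+90)).astype('uint8');m[:,:215]=0;m[:,330:]=0
n,l,st,ce=cv2.connectedComponentsWithStats(m)
o=(r+g)/2;y=np.arctan2(-d[0],d[1]);ex=np.array([np.cos(y),np.sin(y)]);ey=np.array([-ex[1],ex[0]])
for i in range(1,n):
    if st[i,4]<8: continue
    p=cast(c,ce[i],.050)[:2];print(st[i],ce[i],p,'plate',(p-o)@ex,(p-o)@ey)
x0,y0=160,135
cv2.imwrite('pics/crop.png',cv2.resize(im[135:280,160:385].astype('uint8'),None,fx=3.5,fy=3.5,interpolation=cv2.INTER_CUBIC))
E
```

```text
green ((343.40985107421875, 190.02146911621094), (87.6915283203125, 41.73801803588867), 76.60750579833984)
[[0.7138, -0.1469], [0.7423, -0.2624], [0.5001, -0.3177], [0.4719, -0.2039]] [ 0.607  -0.2327]
red ((197.53656005859375, 222.17074584960938), (87.8625259399414, 42.045501708984375), 77.90524291992188)
[[0.6206, 0.267], [0.6468, 0.1497], [0.4038, 0.0935], [0.3779, 0.2091]] [0.5123 0.1798]
ctr [ 0.55965257 -0.02643041] 0.42328376740784074 yaw 0.22568846042753904
[285 196   8   9  50] [288.54 199.82] [ 0.57600579 -0.07699697] plate 0.004622849997907912 -0.05294368862297459
[249 220   8   9  47] [252.53191489 224.04255319] [0.50744618 0.02305835] plate -0.039807985025504034 0.05991635131037485
[290 228   9   9  54] [294.42592593 232.27777778] [ 0.48567595 -0.09373662] plate -0.08716220394489019 -0.049045045650949734
```

View pics/crop.png

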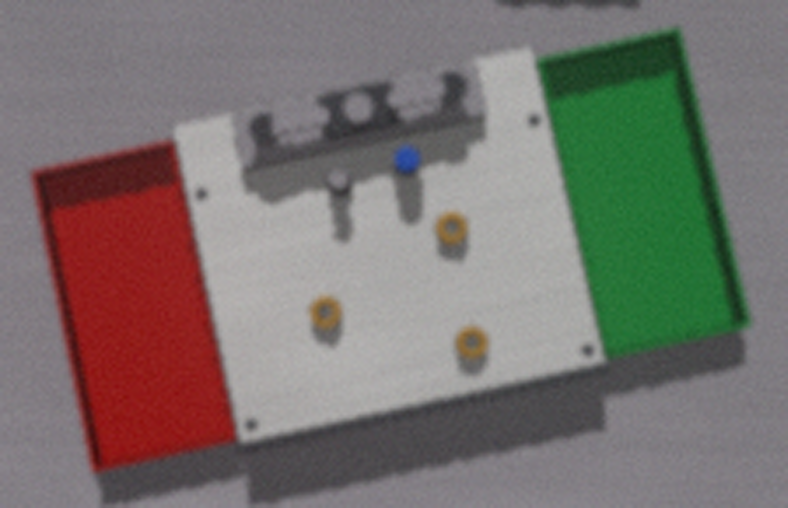

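Emit:
drive_tool(rows=[{"twist":-0.15,"offset":[0,0,0]},{"twist":-0.15,"offset":[0,0,0]},{"twist":-0.15,"offset":[0,0,0]},{"twist":-0.15,"offset":[0,0,0]},{"twist":-0.15,"offset":[0,0,0]},{"twist":-0.15,"offset":[0,0,0]},{"twist":-0.15,"offset":[0,0,0]},{"twist":-0.15,"offset":[0,0,0]}], fingers=0.015, force=20)

```text
clock: 0.9
position: [0.1765, -0.5731, 0.2308]
orientation: [0.73, 0.683, 0.0, -0.0]
wrist_force: [-0.5, 0.4, -1.0]
width: 0.0151
```

Emit:
drive_tool(rows=[{"twist":-0.15,"offset":[0,0,0]},{"twist":-0.15,"offset":[0,0,0]},{"twist":0,"offset":[0,0,0]}])

```text
clock: 1.2
position: [0.1765, -0.5731, 0.2308]
orientation: [0.622, 0.783, 0.0, -0.0]
wrist_force: [-0.7, -0.5, 0.4]
width: 0.0153
```

```bash
cat > st.py <<'E'
from rig import env
import numpy as np
from scipy.spatial.transform import Rotation as Ro
s=env.state();R=Ro.from_quat(s['orientation']).as_matrix()
o=np.array([.55965,-.02643]);y=.2257;ex=np.array([np.cos(y),np.sin(y)]);ey=np.array([-ex[1],ex[0]])
p=s['position'];d=p[:2]-o
print('t',s['clock'],'plate',(d@ex).round(4),(d@ey).round(4),'z',p[2].round(4),'w',round(s['width'],4),'F',s['wrist_force'].round(2),'x-ang',np.arctan2(R[1,0],R[0,0]).round(3),'want',round(y+np.pi/2,3),'q',s['q'].round(2))
E
python3 st.py
```

```text
t 1.2 plate -0.4957 -0.447 z 0.2308 w 0.0153 F [-0.72 -0.46  0.41] x-ang 1.799 want 1.796 q [-1.27  0.31 -0.05  1.21  0.    0.07]
```

Emit:
drive_tool(rows=[{"offset":[0.0345,0.0285,0]},{"offset":[0.0345,0.0285,0]},{"offset":[0.0345,0.0285,0]},{"offset":[0.0345,0.0285,0]},{"offset":[0.0345,0.0285,0]},{"offset":[0.0345,0.0285,0]},{"offset":[0.0345,0.0285,0]},{"offset":[0.0345,0.0285,0]}])

```text
invalid input at $.rows[0]: expected keys offset, twist
```

Emit:
drive_tool(rows=[{"offset":[0.0345,0.0285,0]},{"offset":[0.0345,0.0285,0]},{"offset":[0.0345,0.0285,0]},{"offset":[0.0345,0.0285,0]},{"offset":[0.0345,0.0285,0]},{"offset":[0.0345,0.0285,0]},{"offset":[0.0345,0.0285,0]},{"offset":[0.0345,0.0285,0]}])

```text
invalid input at $.rows[0]: expected keys offset, twist
```

```bash
python3 st.py; python3 - <<'E'
from rig import env
import cv2
c=env.calibration('wrist');im=env.camera('wrist');cv2.imwrite('pics/w1.png',im[:,:,::-1])
import pickle;pickle.dump(c,open('w1.pkl','wb'))
E
```

```text
t 1.2 plate -0.4957 -0.447 z 0.2308 w 0.0153 F [-0.72 -0.46  0.41] x-ang 1.799 want 1.796 q [-1.27  0.31 -0.05  1.21  0.    0.07]
```

View pics/w1.png

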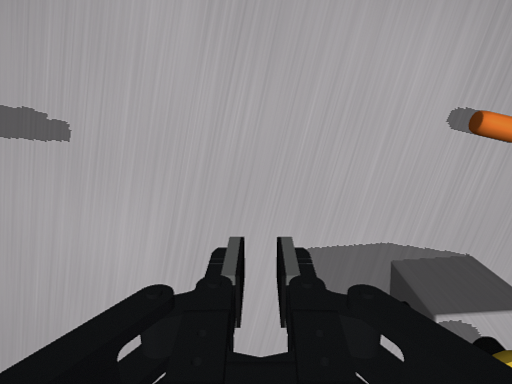

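The rows were refused (twist is required), so the arm hasn't moved. The picture shows only bare table, the screwdriver handle at (490,125), and the fingers open about 15 mm. Sending the rows again with twist.

Emit:
drive_tool(rows=[{"offset":[0.0345,0.0285,0],"twist":0},{"offset":[0.0345,0.0285,0],"twist":0},{"offset":[0.0345,0.0285,0],"twist":0},{"offset":[0.0345,0.0285,0],"twist":0},{"offset":[0.0345,0.0285,0],"twist":0},{"offset":[0.0345,0.0285,0],"twist":0},{"offset":[0.0345,0.0285,0],"twist":0},{"offset":[0.0345,0.0285,0],"twist":0}])

```text
clock: 2.05
position: [0.3367, -0.2514, 0.2314]
orientation: [0.624, 0.782, 0.0, 0.0]
wrist_force: [0.2, -0.3, 0.5]
width: 0.0145
```

Emit:
drive_tool(rows=[{"offset":[0.0345,0.0285,0],"twist":0},{"offset":[0.0345,0.0285,0],"twist":0},{"offset":[0.0345,0.0285,0],"twist":0},{"offset":[0.0345,0.0285,0],"twist":0},{"offset":[0.0345,0.0285,0],"twist":0},{"offset":[0.0345,0.0285,0],"twist":0},{"offset":[0.0345,0.0285,0],"twist":0},{"offset":[0.0345,0.0285,0],"twist":0}])

```text
clock: 2.85
position: [0.4965, 0.0693, 0.2313]
orientation: [0.623, 0.782, 0.0, 0.0]
wrist_force: [0.4, -1.0, -0.2]
width: 0.0152
```

```bash
python3 st.py; python3 - <<'E'
from rig import env
import cv2
c=env.calibration('wrist');im=env.camera('wrist');cv2.imwrite('pics/w2.png',im[:,:,::-1])
import pickle;pickle.dump(c,open('w2.pkl','wb'))
E
```

```text
t 2.85 plate -0.0401 0.1074 z 0.2313 w 0.0152 F [ 0.44 -0.99 -0.25] x-ang 1.795 want 1.796 q [ 0.14  0.13 -0.28  1.16 -0.    1.49]
```

View pics/w2.png

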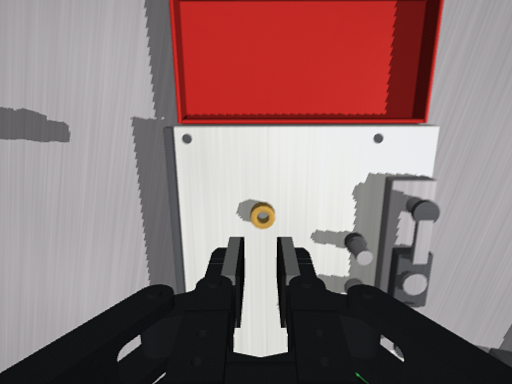

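Wrist view: bushing at (263,215), in line with the finger gap (centre about 261); red tray above it, steel gauge (360,250) clear on the right. Cross-checking its position.

```bash
cat > wb.py <<'E'
import sys,pickle
from h import *
y=.2257;o=np.array([.55965,-.02643]);ex=np.array([np.cos(y),np.sin(y)]);ey=np.array([-ex[1],ex[0]])
def brass(path,c,z=.056):
    im=cv2.imread(path).astype(int);B,G,R=[im[:,:,i] for i in range(3)]
    m=((R-B>60)&(R-G>15)&(G-B>20)).astype('uint8')
    n,l,st,ce=cv2.connectedComponentsWithStats(m)
    for i in range(1,n):
        if st[i,4]<10: continue
        uv=(st[i,0]+st[i,2]/2-.5,st[i,1]+st[i,3]/2-.5)
        p=cast(c,uv,z)[:2]-o;print(st[i],np.round(uv,1),'plate',(p@ex).round(4),(p@ey).round(4))
E
python3 -c "
from wb import *
c=pickle.load(open('w2.pkl','rb'));brass('pics/w2.png',c)
for uv in [(178,122),(432,122),(182,127),(438,127)]:
    p=cast(c,uv,.04)[:2]-o;print(uv,p@ex,p@ey)"
```

```text
[251 205  24  24 367] [262.5 216.5] plate -0.038 0.062
(178, 122) -0.12071696288597276 0.15475768641966398
(432, 122) 0.1281580189656276 0.15443257552797515
(182, 127) -0.1171253545225103 0.14992823570643452
(438, 127) 0.13476184741086292 0.14959866135947625
```

Emit:
drive_tool(rows=[{"offset":[0,0.002,0.035],"twist":0},{"offset":[0,0,0.035],"twist":0},{"offset":[0,0,0.035],"twist":0},{"offset":[0,0,0.035],"twist":0},{"offset":[0,0,0.025],"twist":0},{"offset":[0,0,0.015],"twist":0},{"offset":[0,0,0.006],"twist":0},{"offset":[0,0,0],"twist":0}])

```text
clock: 3.7
position: [0.4973, 0.0676, 0.0447]
orientation: [0.623, 0.782, -0.001, -0.001]
wrist_force: [-1.2, 0.8, 0.0]
width: 0.0151
```

```bash
python3 st.py
```

```text
t 3.7 plate -0.0397 0.1056 z 0.0447 w 0.0151 F [-1.2   0.8   0.03] x-ang 1.797 want 1.796 q [ 0.14  0.29 -0.54  0.74 -0.    1.48]
```

Emit:
drive_tool(rows=[{"offset":[-0.008,0.001,0],"twist":0},{"offset":[-0.008,0,0],"twist":0},{"offset":[-0.008,0,0],"twist":0},{"offset":[-0.008,0,0],"twist":0},{"offset":[-0.01,0,0],"twist":0},{"offset":[-0.01,0,0],"twist":0},{"offset":[-0.01,0,0],"twist":0},{"offset":[-0.01,0,0],"twist":0}])

```text
clock: 4.5
position: [0.5154, -0.003, 0.0453]
orientation: [0.622, 0.783, -0.0, -0.0]
wrist_force: [1.1, 1.0, 0.5]
width: 0.0151
```

```bash
python3 st.py; python3 - <<'E'
from rig import env
import cv2
im=env.camera('scene');cv2.imwrite('pics/s3.png',cv2.resize(im[150:290,120:370,::-1],None,fx=3,fy=3))
E
```

```text
t 4.5 plate -0.0379 0.0327 z 0.0453 w 0.0151 F [1.1  1.03 0.47] x-ang 1.799 want 1.796 q [-0.01  0.31 -0.51  0.75  0.    1.34]
```

View pics/s3.png

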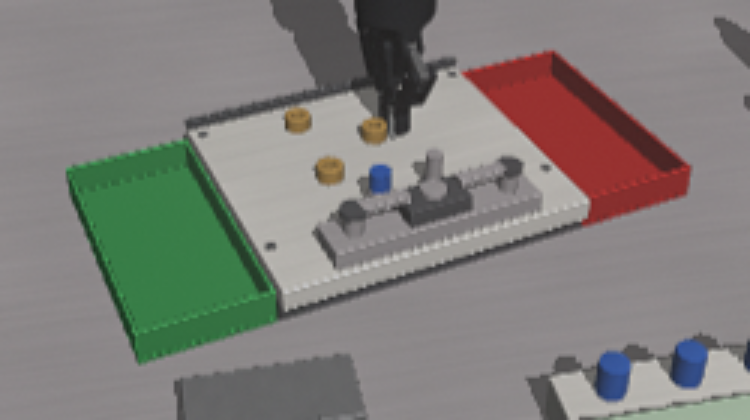

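The bushing (374,130) is riding upright against the fingertips. Continuing.

Emit:
drive_tool(rows=[{"offset":[-0.01,0,0],"twist":0},{"offset":[-0.01,0,0],"twist":0},{"offset":[-0.01,0,0],"twist":0},{"offset":[-0.01,0,0],"twist":0},{"offset":[-0.01,0,0],"twist":0},{"offset":[-0.01,0,0],"twist":0},{"offset":[-0.01,0,0],"twist":0},{"offset":[-0.01,0,0],"twist":0}])

```text
clock: 5.35
position: [0.5335, -0.0809, 0.0453]
orientation: [0.622, 0.783, -0.0, -0.0]
wrist_force: [0.1, 0.5, 0.5]
width: 0.0149
```

Emit:
drive_tool(rows=[{"offset":[-0.01,0,0],"twist":0},{"offset":[-0.01,0,0],"twist":0},{"offset":[-0.01,0,0],"twist":0},{"offset":[-0.01,0,0],"twist":0},{"offset":[-0.01,0,0],"twist":0},{"offset":[-0.008,0,0],"twist":0},{"offset":[-0.008,0,0],"twist":0}])

```text
clock: 6.05
position: [0.5484, -0.145, 0.0453]
orientation: [0.622, 0.783, 0.0, -0.0]
wrist_force: [0.7, -0.2, 0.4]
width: 0.0151
```

```bash
cat > sc.py <<'E'
import sys,cv2
from rig import env
im=env.camera('scene');cv2.imwrite('pics/%s.png'%sys.argv[1],cv2.resize(im[150:290,120:370,::-1],None,fx=3,fy=3))
E
python3 st.py; python3 sc.py s4
```

```text
t 6.05 plate -0.0375 -0.113 z 0.0453 w 0.0151 F [ 0.7  -0.17  0.43] x-ang 1.799 want 1.796 q [-0.26  0.39 -0.39  0.79  0.    1.08]
```

View pics/s4.png

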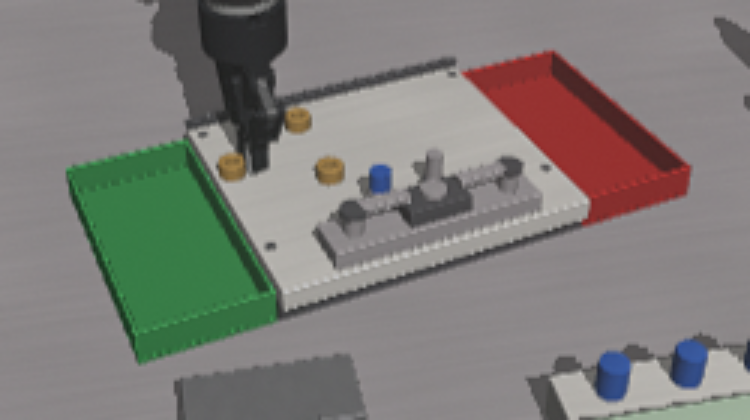

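The bushing (231,166) is at the plate's end. Pushing it over.

Emit:
drive_tool(rows=[{"offset":[-0.008,0,0],"twist":0},{"offset":[-0.008,0,0],"twist":0},{"offset":[-0.008,0,0],"twist":0},{"offset":[-0.008,0,0],"twist":0},{"offset":[-0.008,0,0],"twist":0},{"offset":[-0.008,0,0],"twist":0},{"offset":[0,0,0],"twist":0},{"offset":[0,0,0],"twist":0}])

```text
clock: 6.9
position: [0.559, -0.1912, 0.0452]
orientation: [0.622, 0.783, 0.0, -0.0]
wrist_force: [0.2, 0.5, -0.5]
width: 0.015
```

```bash
python3 st.py; python3 sc.py s5
```

```text
t 6.9 plate -0.0375 -0.1604 z 0.0452 w 0.015 F [ 0.18  0.45 -0.52] x-ang 1.798 want 1.796 q [-0.33  0.43 -0.33  0.81  0.    1.01]
```

View pics/s5.png

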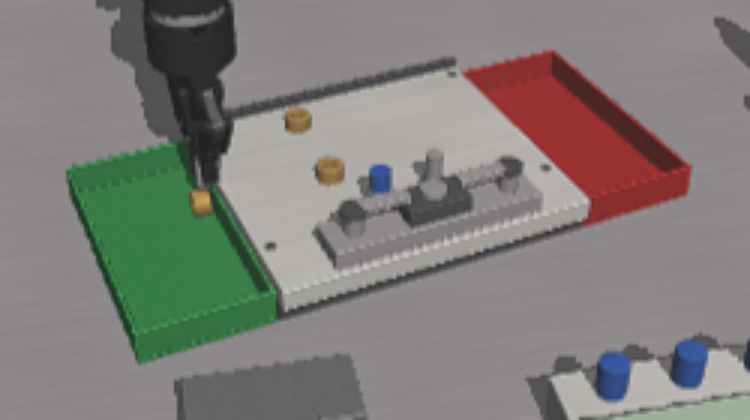

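First bushing is in the green tray (200,203), lying on its side. Lift and go to the near-lane bushing.

Emit:
drive_tool(rows=[{"offset":[0,0,-0.03],"twist":0},{"offset":[0,0,-0.03],"twist":0},{"offset":[0.03,-0.01,-0.02],"twist":0},{"offset":[0.034,-0.01,0],"twist":0},{"offset":[0.034,-0.01,0],"twist":0},{"offset":[0.034,-0.01,0],"twist":0},{"offset":[0.03,-0.0075,0],"twist":0},{"offset":[0,0,0],"twist":0}])

```text
clock: 7.75
position: [0.4737, -0.0411, 0.1252]
orientation: [0.621, 0.784, -0.0, -0.001]
wrist_force: [-0.2, -0.3, 0.1]
width: 0.015
```

```bash
python3 st.py; cat > wr.py <<'E'
import sys
from rig import env
from wb import *
n=sys.argv[1]
c=env.calibration('wrist');im=env.camera('wrist');cv2.imwrite(f'pics/{n}.png',im[:,:,::-1]);brass(f'pics/{n}.png',c)
E
python3 wr.py w6;python3 sc.py s6
```

```text
t 7.75 plate -0.087 0.0049 z 0.1252 w 0.015 F [-0.15 -0.29  0.08] x-ang 1.803 want 1.796 q [-0.09  0.16 -0.5   0.91  0.    1.25]
[244 260  33  34 657] [260.  276.5] plate -0.0871 -0.0463
[372 270  34  28 452] [388.5 283.5] plate 0.0051 -0.0513
```

View pics/w6.png

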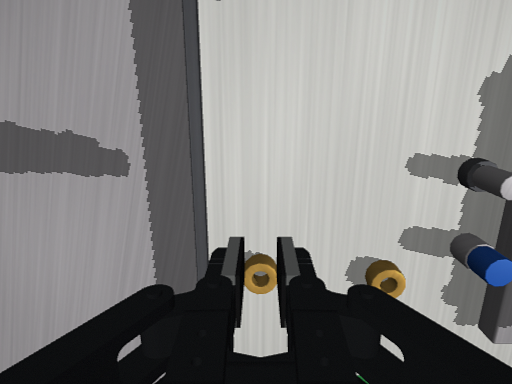

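View pics/s6.png

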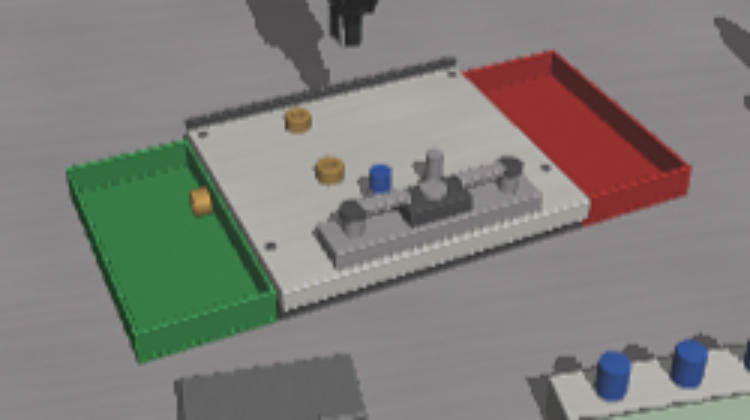

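Bushing 2 at (260,276) is centred between the fingers, clearance about 27 mm; bushing 1 hasn't moved in the tray. Descend and sweep.

Emit:
drive_tool(rows=[{"offset":[0,0,0.03],"twist":0.005},{"offset":[0,0,0.03],"twist":0},{"offset":[0,0,0.014],"twist":0},{"offset":[0,0,0.006],"twist":0},{"offset":[0,0,0],"twist":0}])

```text
clock: 8.35
position: [0.4762, -0.0446, 0.0447]
orientation: [0.624, 0.781, -0.0, -0.0]
wrist_force: [0.4, -0.4, 0.1]
width: 0.015
```

Emit:
drive_tool(rows=[{"offset":[-0.008,0,0],"twist":0},{"offset":[-0.008,0,0],"twist":0},{"offset":[-0.008,0,0],"twist":0},{"offset":[-0.008,0,0],"twist":0},{"offset":[-0.01,0,0],"twist":0},{"offset":[-0.01,0,0],"twist":0},{"offset":[-0.01,0,0],"twist":0},{"offset":[-0.01,0,0],"twist":0}])

```text
clock: 9.15
position: [0.4924, -0.1151, 0.0453]
orientation: [0.624, 0.781, 0.0, 0.0]
wrist_force: [-0.6, 0.5, 0.8]
width: 0.0152
```

```bash
python3 st.py; python3 sc.py s7
```

```text
t 9.15 plate -0.0854 -0.0714 z 0.0453 w 0.0152 F [-0.61  0.49  0.81] x-ang 1.794 want 1.796 q [-0.23  0.29 -0.53  0.74  0.    1.12]
```

View pics/s7.png

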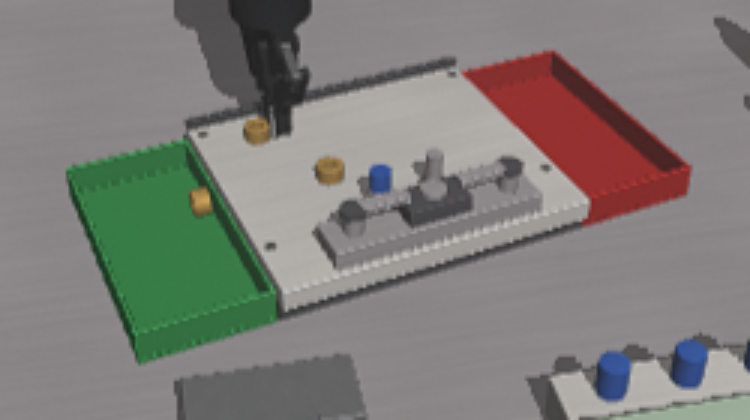

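Bushing 2 (257,131) is riding well. Continue to plate y of about -0.160.

Emit:
drive_tool(rows=[{"offset":[-0.01,0,0],"twist":0},{"offset":[-0.01,0,0],"twist":0},{"offset":[-0.01,0,0],"twist":0},{"offset":[-0.008,0,0],"twist":0},{"offset":[-0.008,0,0],"twist":0},{"offset":[-0.008,0,0],"twist":0},{"offset":[-0.008,0,0],"twist":0},{"offset":[-0.008,0,0],"twist":0}])

```text
clock: 10.0
position: [0.5078, -0.1832, 0.0453]
orientation: [0.624, 0.781, -0.0, 0.0]
wrist_force: [0.2, -0.0, 0.2]
width: 0.0149
```

Emit:
drive_tool(rows=[{"offset":[-0.008,0,0],"twist":0},{"offset":[-0.008,0,0],"twist":0},{"offset":[-0.003,0,0],"twist":0},{"offset":[0,0,0],"twist":0},{"offset":[0,0,0],"twist":0}])

```text
clock: 10.5
position: [0.5117, -0.2009, 0.0452]
orientation: [0.624, 0.781, 0.0, -0.0]
wrist_force: [-0.1, 1.1, -0.1]
width: 0.0152
```

```bash
python3 st.py; python3 sc.py s8
```

```text
t 10.5 plate -0.0858 -0.1593 z 0.0452 w 0.0152 F [-0.14  1.07 -0.1 ] x-ang 1.794 want 1.796 q [-0.37  0.37 -0.43  0.78  0.    0.97]
```

View pics/s8.png

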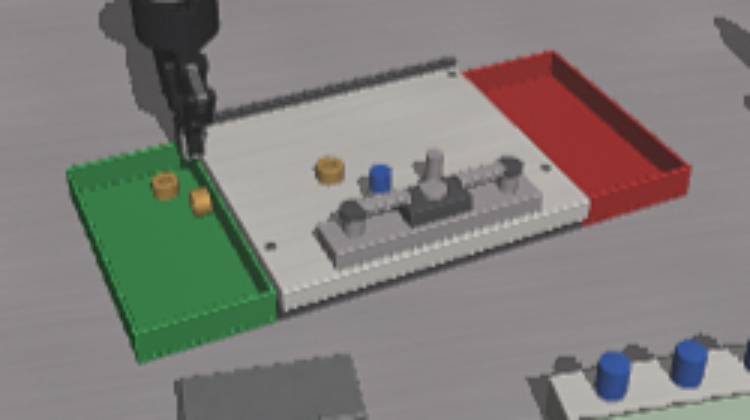

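Bushing 2 is in the tray too (165,186). On to the third.

Emit:
drive_tool(rows=[{"offset":[0,0,-0.03],"twist":0},{"offset":[0,0,-0.03],"twist":0},{"offset":[0.03,0.017,-0.02],"twist":0},{"offset":[0.034,0.02,0],"twist":0},{"offset":[0.034,0.02,0],"twist":0},{"offset":[0.034,0.02,0],"twist":0},{"offset":[0.022,0.015,0],"twist":0},{"offset":[0,0,0],"twist":0}])

```text
clock: 11.35
position: [0.5684, -0.0271, 0.1254]
orientation: [0.622, 0.783, 0.001, -0.0]
wrist_force: [-0.4, 0.1, -0.2]
width: 0.0148
```

```bash
python3 st.py; python3 wr.py w9
```

```text
t 11.35 plate 0.0084 -0.0026 z 0.1254 w 0.0148 F [-0.42  0.05 -0.22] x-ang 1.798 want 1.796 q [-0.05  0.32 -0.29  0.96  0.    1.29]
[244 254  30  36 623] [258.5 271.5] plate 0.0072 -0.05
[159 373   6   6  14] [161.5 375.5] plate -0.0692 -0.1419
```

View pics/w9.png

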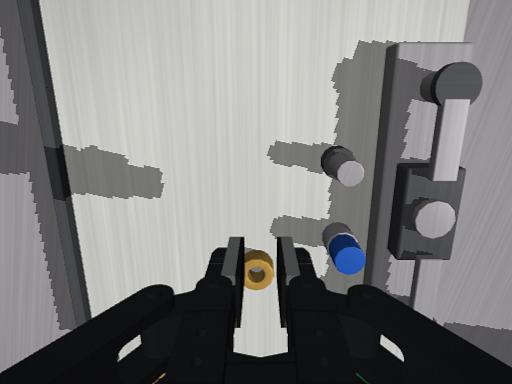

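Bushing 3 at about (257,273), centred to within 2 mm; both gauges (340,165) and (345,250) are clear of the fingers. Descend and sweep.

Emit:
drive_tool(rows=[{"offset":[0,-0.002,0.03],"twist":0},{"offset":[0,0,0.03],"twist":0},{"offset":[0,0,0.014],"twist":0},{"offset":[0,0,0.006],"twist":0},{"offset":[0,0,0],"twist":0}])

```text
clock: 11.9
position: [0.565, -0.0314, 0.045]
orientation: [0.624, 0.781, -0.0, -0.0]
wrist_force: [-1.5, 0.4, -0.1]
width: 0.0149
```

Emit:
drive_tool(rows=[{"offset":[-0.008,0,0],"twist":0},{"offset":[-0.008,0,0],"twist":0},{"offset":[-0.008,0,0],"twist":0},{"offset":[-0.008,0,0],"twist":0},{"offset":[-0.01,0,0],"twist":0},{"offset":[-0.01,0,0],"twist":0},{"offset":[-0.01,0,0],"twist":0},{"offset":[-0.01,0,0],"twist":0}])

```text
clock: 12.7
position: [0.5816, -0.102, 0.0452]
orientation: [0.624, 0.781, -0.0, -0.0]
wrist_force: [0.1, 0.4, 0.5]
width: 0.0152
```

```bash
python3 st.py; python3 sc.py s10
```

```text
t 12.7 plate 0.0045 -0.0786 z 0.0452 w 0.0152 F [0.09 0.43 0.54] x-ang 1.794 want 1.796 q [-0.17  0.43 -0.33  0.81  0.    1.17]
```

View pics/s10.png

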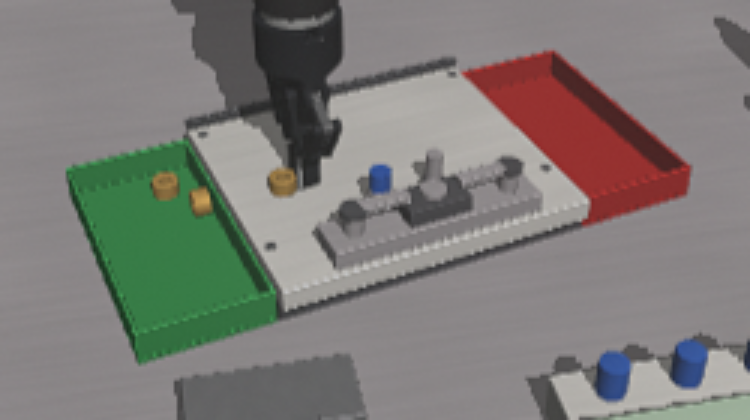

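Bushing 3 (283,182) is riding well, and the gauges are untouched.

Emit:
drive_tool(rows=[{"offset":[-0.01,0,0],"twist":0},{"offset":[-0.01,0,0],"twist":0},{"offset":[-0.01,0,0],"twist":0},{"offset":[-0.008,0,0],"twist":0},{"offset":[-0.008,0,0],"twist":0},{"offset":[-0.008,0,0],"twist":0},{"offset":[-0.008,0,0],"twist":0},{"offset":[-0.008,0,0],"twist":0}])

```text
clock: 13.55
position: [0.5971, -0.1701, 0.0453]
orientation: [0.624, 0.781, -0.0, 0.0]
wrist_force: [0.2, 0.3, -0.2]
width: 0.0147
```

Emit:
drive_tool(rows=[{"offset":[-0.008,0,0],"twist":0},{"offset":[-0.004,0,0],"twist":0},{"offset":[0,0,0],"twist":0},{"offset":[0,0,0],"twist":0}])

```text
clock: 13.95
position: [0.5995, -0.181, 0.0452]
orientation: [0.624, 0.781, 0.0, -0.0]
wrist_force: [-0.3, 1.0, 0.1]
width: 0.0151
```

```bash
python3 st.py; python3 sc.py s11
```

```text
t 13.95 plate 0.0042 -0.1596 z 0.0452 w 0.0151 F [-0.33  0.97  0.11] x-ang 1.794 want 1.796 q [-0.29  0.49 -0.23  0.85  0.    1.05]
```

View pics/s11.png

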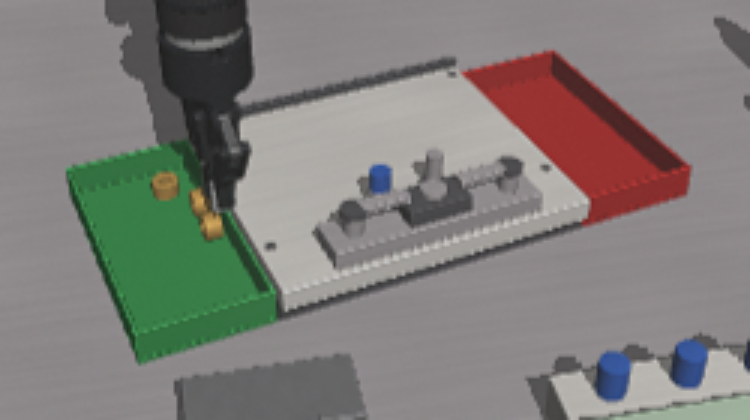

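Bushing 3 appears to be in the tray (211,228). Lifting and backing the arm away (plate +y, towards the robot) for a clear view.

Emit:
drive_tool(rows=[{"offset":[0,0,-0.03],"twist":0},{"offset":[0,0,-0.04],"twist":0},{"offset":[0,0,-0.04],"twist":0},{"offset":[0.03,-0.015,-0.02],"twist":0},{"offset":[0.03,-0.015,0],"twist":0},{"offset":[0.03,-0.015,0],"twist":0},{"offset":[0.03,-0.015,0],"twist":0},{"offset":[0,0,0],"twist":0}])

```text
clock: 14.8
position: [0.5115, -0.0745, 0.1753]
orientation: [0.623, 0.782, -0.0, -0.001]
wrist_force: [0.3, -0.6, 0.8]
width: 0.0152
```

```bash
python3 st.py; python3 sc.py s12; python3 - <<'E'
from rig import env
import cv2,numpy as np
im=env.camera('top')[:,:,::-1];a=cv2.imread('pics/top0.png')
cv2.imwrite('pics/t12.png',np.vstack([cv2.resize(x[135:275,160:385],None,fx=2.1,fy=2.1,interpolation=2) for x in(a,im)]))
E
python3 wr.py w12
```

```text
t 14.8 plate -0.0577 -0.0361 z 0.1753 w 0.0152 F [ 0.31 -0.57  0.77] x-ang 1.797 want 1.796 q [-0.15  0.19 -0.34  1.05  0.    1.2 ]
[265 297  14  13 134] [271.5 303. ] plate -0.0452 -0.1472
[241 304   4  19  50] [242.5 313. ] plate -0.0717 -0.1577
```

View pics/s12.png

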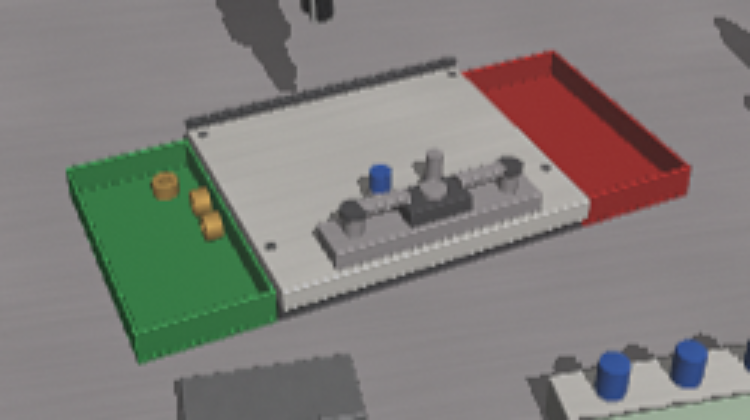

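View pics/t12.png

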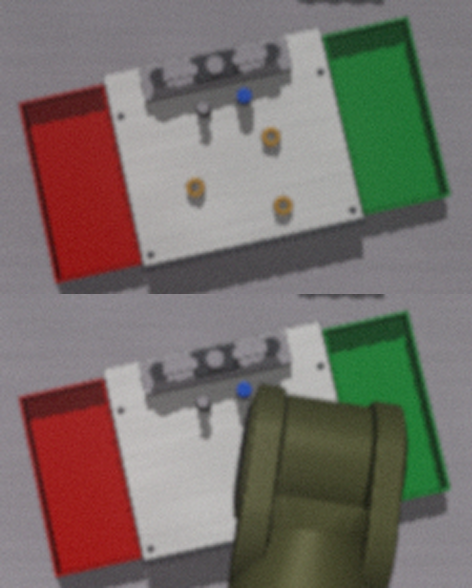

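Scene view: all three sit in the green tray at (165,186), (200,203), (211,228), and the gauges haven't shifted. The arm hides the tray from above, so I'm moving aside for a top view to confirm they lie on the floor.

Emit:
drive_tool(rows=[{"offset":[0.03,0,-0.01],"twist":0},{"offset":[0.035,0,-0.01],"twist":0},{"offset":[0.035,0,-0.01],"twist":0},{"offset":[0.035,0,-0.01],"twist":0},{"offset":[0.035,0,-0.01],"twist":0},{"offset":[0.035,0,0],"twist":0},{"offset":[0.03,0,0],"twist":0},{"offset":[0,0,0],"twist":0}])

```text
clock: 15.75
position: [0.4631, 0.1543, 0.2254]
orientation: [0.623, 0.782, 0.001, -0.0]
wrist_force: [-0.1, -0.4, -0.3]
width: 0.0148
```

```bash
python3 st.py; python3 - <<'E'
from rig import env
from wb import *
s=env.camera('scene');im=env.camera('top')[:,:,::-1];a=cv2.imread('pics/top0.png')
cv2.imwrite('pics/top13.png',im);cv2.imwrite('pics/scene13.png',s[:,:,::-1])
cv2.imwrite('pics/t13.png',cv2.resize(im[130:275,150:385],None,fx=3.4,fy=3.4,interpolation=2))
for n in('top','scene'): print(n);brass(f'pics/{n}13.png',env.calibration(n),.018)
for f in('top0','top13'):
    x=cv2.imread(f'pics/{f}.png').astype(int);m=(x[:,:,0]-x[:,:,2]>60);m[:160]=0;m[200:]=0;m[:,:240]=0;m[:,320:]=0;v,u=np.nonzero(m);print(f,'blue',u.mean(),v.mean())
E
```

```text
t 15.75 plate -0.0536 0.1978 z 0.2254 w 0.0148 F [-0.07 -0.43 -0.3 ] x-ang 1.797 want 1.796 q [ 0.32  0.11 -0.32  1.14  0.    1.67]
top
[ 408  110   66   39 1115] [440.5 129. ] plate 0.1115 -0.5275
[325 191   6   6  29] [327.5 193.5] plate -0.0001 -0.1682
[328 204   5   6  26] [330.  206.5] plate -0.038 -0.1667
[337 218   8   7  35] [340.5 221. ] plate -0.0848 -0.1865
[424 233  10  36 280] [428.5 250.5] plate -0.2193 -0.4099
[ 80 245   4   5  14] [ 81.5 247. ] plate 0.0019 0.5559
scene
[33  0  9 11 64] [37.  5.] plate -4.4606 -0.4848
[ 92   0  20  23 288] [101.5  11. ] plate -3.7676 0.1074
[152   0  27  21 448] [165.  10.] plate -3.5771 0.7201
[115   2  34  21 456] [131.5  12. ] plate -3.586 0.3759
[276  19  18  15 206] [284.5  26. ] plate -2.3289 1.4466
[325  21  18   6  31] [333.5  23.5] plate -2.254 1.9097
[210  23  24  14 174] [221.5  29.5] plate -2.4077 0.8876
[347  23  36   4  40] [364.5  24.5] plate -2.1045 2.1376
[491  45  21   8  88] [501.   48.5] plate -1.0035 2.4544
[339  69  17   4  23] [347.   70.5] plate -1.0116 1.1215
[316  74  55  11 203] [343.  79.] plate -0.8882 1.0013
[242  80   1  15  15] [242.  87.] plate -0.9936 0.4365
[316  89   8   7  26] [319.5  92. ] plate -0.7619 0.7622
[244  95  46   7  86] [266.5  98. ] plate -0.7951 0.4776
[453 112  59  33 208] [482. 128.] plate -0.1111 1.1281
[449 123  17  10 116] [457.  127.5] plate -0.158 1.0373
[376 145  18  33 381] [384.5 161. ] plate -0.0589 0.5648
[  0 165   8  12  78] [  3.5 170.5] plate -0.5403 -0.6427
[ 82 194  12  24 192] [ 87.5 205.5] plate -0.2115 -0.4116
[171 208   8   8  53] [174.5 211.5] plate -0.0765 -0.1898
[184 213  10  16  87] [188.5 220.5] plate -0.0194 -0.1665
[   0  253   95   68 1888] [ 47.  286.5] plate 0.0801 -0.5294
top0 blue 276.0 180.0
top13 blue 275.87179487179486 179.87179487179486
```

View pics/t13.png

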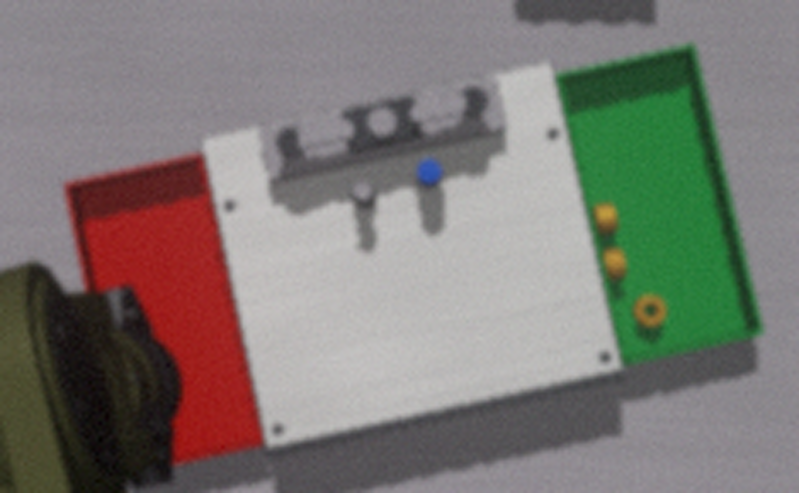

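View pics/scene13.png

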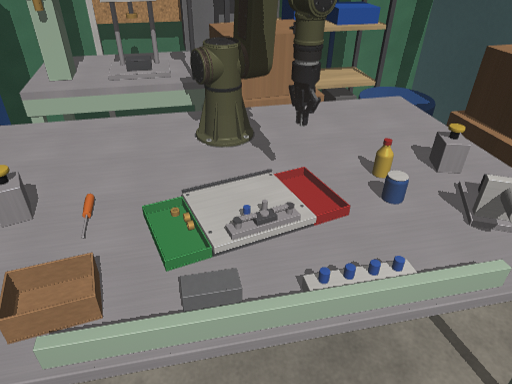

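Top view: two bushings lie on their sides by the tray's inner wall (606,218) and (615,263), and one is flat on the floor at (650,310). The top and scene views agree on their positions for floor height. The gauges and side objects haven't moved. Handing in.

```bash
python3 -c "
from rig import env
print(env.finish_job())"
```

```text
the job is handed in; nothing more can be done
None
```

I swept all three bushings along their lanes and over the plate's end into the green tray, then handed the job in at about 16 s. I only pushed them, at about 0.1 m/s, with the fingertips set 15 mm apart. The wrist force readings stayed under about 2 N.

**Bushings:** the last pictures show all three inside the green tray. One is flat on the floor and two are on their sides next to the inner wall. Where I could compare the top and scene cameras, they agreed to a few mm for bushings at floor height, except along the tray for the two on their sides. Those two touch in the scene view, so they came out as one blob there.

**Everything else:** the blue gauge measures within 0.2 pixel of where it started. By eye, the steel gauge, bottle, can and screwdriver are where they were, and the red tray is empty. The arm stood clear of everything at hand-in.

**Refused moves:** two move calls were refused early on because I left out the twist value. Nothing moved, and I sent them again correctly.

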